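# Clamp the grinding jar on the platform shaker

## Robot

A 6-joint arm with a two-finger parallel gripper is mounted at the origin on the work surface. World frame = base frame: x ahead of the robot, y to its left, z up, the work surface at z = 0. Lengths are in m, angles in rad, forces in N, time in s.
With the tool pointing down it reaches from about 0.375 to 0.975 m from the base axis. Payload 3.8 kg.
Tool frame: the origin (TCP) lies at the very end of the fingers, on their centre line; the grasp point (between the pads) lies 19 mm behind it (arm.grasp_offset is the distance from the TCP to the grasp point, in m); z points along the fingers, y is the line along which they close (so a half turn about z gives the same grasp; the last joint's range is limited). The gripper opens to 85 mm and grips with 20 to 120 N. Pads are 22 mm wide; open, the fingers measure 114 mm over their backs; the gripper's body (76 mm by 85 mm) begins 54 mm behind the grasp point. The pads swing forward as they close: fully open they stand 13 mm farther back than shut.
Start: joints at [-1.305, 0.264, 1.604, -0, 1.274, -0.037], TCP at [0.201, -0.644, 0.231] pointing down, gripper open.
Joint ranges: [-2.63, 2.63], [-0.94, 2.18], [0.31, 2.57], [-1.31, 4.45], [0, 2.66], [-2.55, 2.55]. Speed limits (rad/s): [2.57, 2.57, 3.14, 3.14, 3.14, 3.14].

## Interface

Orientations are given as a rotation vector (axis times angle).
In Python, from bench import arm gives the robot as it stands.
- The arm moves only by the shell command python3 -m pendant 'ROWS' [FORCE]. ROWS is JSON, a list of rows, each a list of 7 numbers: the shift along the tool's x, y, z in cm, then the turn, a rotation vector about the tool's x, y, z in degrees, then the opening, from -1 (shut) to 1 (fully open). In form: [[x, y, z, ax, ay, az, jaw], ...]. A call has 1 to 20 rows; each row is the pose to reach, as a shift and turn from the pose commanded when the call began, along the tool's axes at that moment; what a row does not reach only later rows make up. A row lasts 1/12 s, in which the tool goes at most 41.7 mm and 7.16 degrees, less where a joint would pass 70% of its speed; a pose out of reach is approached as far as the arm can. A call with a gripper value outside its range is refused whole. The fingers move at their own pace and stop on an object; FORCE is the grip in N (left out, the last holds). Time passes only in rows, so rows that repeat a pose let the fingers close. It gives the time, the measured TCP pose, the force, the opening and the grip force at its end, in the units of the state.
- arm.sense(): the state, without advancing time (a new reading comes with each control period).
- arm.read_camera(name): name is "scene" or "top" or "wrist"; returns a dict with "color" (420x560x3 uint8, blue, green, red), "z_map" (420x560 float32, m along the optical axis (not along the pixel's ray), 0 where there is no reading), "camera_matrix" (3x3 intrinsics, pixels), "R" (3x3) and "t" (3): a world point X has camera coordinates R X + t. Camera axes: x right, y down, z forward; pixel columns grow to the right and rows downward; lengths in m; the calibration is good to about 2 mm. A picture is of the moment at which its call begins.
- arm.job_done(): hands the job in; it is judged then, once.
The state is a dict: "t": time; "joints": joint angles; "qd": joint speeds; "tau": joint torques, N m; "eef_pos": TCP position; "tool_rot": TCP orientation; "ft_force": force on the tool from outside, world axes, zero at the start; "moment": the same for the moment, N m; "finger_gap": finger opening in m; "gripper_force": force on a finger pad.
Only numpy, scipy, OpenCV 4.12 (cv2) and the standard library are available. Lean on these libraries where they do the work, as an engineer would, in place of code of your own. Each camera call takes 0.05 s, during which the arm holds its last target. There are 200 camera calls.

## Task

Lay the steel grinding jar from the white bench rest into the V cradle on the shaker, without dropping it. Then slip the steel lever bar fully onto the stub handle of the toggle clamp and throw the clamp with it, past its dead point to its stop, so that the jar is locked against the end stop. Then take the bar off and lay it flat on the bench clear of the shaker, leaving everything else in place.

Things in the scene. Friction and masses are not known exactly. Their poses are not given: they have to be found in the camera images.
- shaker: Platform shaker fixed to the bench: white box 272 (x) by 300 (y) mm with an aluminium platform, top 95 mm high. Origin under its centre; z up, its -x face carries the controls. On the platform: a V cradle at +y, a push toggle clamp at -y, both on the line x = 0.
- cradle (a point): Where the jar's centre lies when clamped home, 143 mm above the bench; axes of the shaker, y along the cradle towards the end stop. Two aluminium V saddles (45 degree faces, 14 mm thick, tops 14 mm below the jar's axis and 51 mm wide) stand 36 mm either side along y: 58 mm free between them.
- stop (a point): Centre of the end stop's face (rubber pad on a bracket 50 mm wide, top 18 mm above the jar's axis), 55 mm from cradle along y; axes of the shaker. The open clamp's rubber foot faces it 128 to 134 mm away, so the 110 mm jar has 18 to 24 mm of play; the clamp pushes it the rest of the way.
- pivot (a point): Point on the upright axis about which the clamp's handle turns, level with the jar's axis; fixed to the shaker 197 mm from cradle along -y, axes of the shaker.
- handle (a joint): Clamp handle's angle, rad: 0 open, growing clockwise seen from above. The foot meets the jar (pushed home) at about 1.0; the load peaks at 1.3 (about 1.4 N m, 10 N at the bar's middle), vanishes at the dead point 1.60, then drives the handle to its hard stop, 1.72. Before 1.0 it stays where left. At 1.72 it points along the shaker's -x, at 0 1.72 rad counter-clockwise from there.
- stub (a point): Tip of the stub handle: a square steel bar 14 by 14 mm (last 7 mm tapered to 10 mm) that rises outward at 20 degrees above the level, its line passing through pivot; tip 100 mm from the pivot. Its x axis points outward along the stub, its y axis is level. A collar 24 mm wide stops the bar's mouth 55 mm from the tip.
- jar_mid (a point): Centre of the loose steel grinding jar, a plain cylinder with a ribbed screw lid, 56 mm in diameter, 110 mm long, 0.6 to 0.85 kg; its y axis runs along the cylinder (either end may face the stop). At the start it lies in the white bench rest, with its axis 46 mm above the bench.
- rest: White plastic bench rest fixed to the bench: base 85 (x) by 112 (y) by 4 mm with two V saddles 36 mm either side of its centre along y (14 mm thick, tops 31 mm above the bench). Origin at the underside's centre.
- bar_mid (a point): Middle of the loose lever bar: a straight square steel tube 24 by 24 mm, 190 mm long, 0.4 kg, lying on the bench. Its x axis runs along the bar from the open socket end (at -95 mm) to the end with the black rubber sleeve (at +95 mm). The socket is 18 by 18 mm and 60 mm deep.
- bar_mouth (a point): Centre of the bar's open socket mouth, 95 mm from bar_mid along the bar's -x, with the bar's axes.
- tube_rack_mid (a point): Centre of the black rack of capped sample tubes (62 by 182 by 106 mm); leave alone.
- spare_jar_mid (a point): Centre of a second steel jar that stands upright (56 mm by 110 mm high); leave alone.
- beaker_mid (a point): Centre of the glass beaker (72 mm wide, 95 mm high); leave alone.
- tip_box_mid (a point): Centre of the pipette tip box (85 by 122 by 72 mm); leave alone.
- spanner: Open-ended spanner, 170 mm long, lying flat; leave alone.
- pot_mid (a point): Centre of a small clear specimen pot with a white lid (54 mm wide, 48 mm high); leave alone.
Mind the look-alikes: they are no part of the job. What is shaped like the part that bears jar_mid but green or turquoise is not meant.

How it is judged:
On the way, in this order (a step that is already met when the one before it is completed fails the run):
1. the jar lies down in both saddles of the V cradle, let go, with the clamp still open (x of jar_mid in the frame of cradle between -0.005 and 0.005 m and z of jar_mid in the frame of cradle between -0.004 and 0.004 m and y of jar_mid in the frame of cradle between -0.026 and 0.006 m and contact force between the fingers and jar below 0.2 N and value of joint handle below 0.9 rad), for 0.2 s.
2. the bar's socket is at least 45 mm onto the stub handle, with the clamp still open (x of bar_mouth in the frame of stub below -0.045 m and y of bar_mouth in the frame of stub between -0.007 and 0.007 m and z of bar_mouth in the frame of stub between -0.007 and 0.007 m and value of joint handle below 0.9 rad), for 0.1 s.
3. the handle is past its dead point at its stop (over 1.66 rad) with the bar still on it (x of bar_mouth in the frame of stub below -0.035 m and y of bar_mouth in the frame of stub between -0.007 and 0.007 m and z of bar_mouth in the frame of stub between -0.007 and 0.007 m and value of joint handle above 1.66 rad), for 0.2 s.
At the end, for the whole second after the job is handed in: The handle is at its stop past the dead point (over 1.66 rad); the jar's centre is within 4 mm of its clamped place in the cradle in each direction; the bar lies flat on the bench (both points under 20 mm), not touching the shaker; jar and bar are at rest (value of joint handle above 1.66 rad and x of jar_mid in the frame of cradle between -0.004 and 0.004 m and z of jar_mid in the frame of cradle between -0.004 and 0.004 m and y of jar_mid in the frame of cradle between -0.004 and 0.004 m and height (world z) of bar_mid between 0 and 0.02 m and height (world z) of bar_mouth below 0.02 m and contact force between bar and shaker below 0.1 N and linear speed of each of bar, jar below 0.02 m/s).
It fails at once if the jar is dropped (moves faster than 0.4 m/s while no finger touches it) (contact force between the fingers and jar below 0.05 N and linear speed of jar above 0.4 m/s).
It fails at once if the bar is dropped or flung (faster than 0.7 m/s while no finger touches it) (contact force between the fingers and bar below 0.05 N and linear speed of bar above 0.7 m/s).
It fails at once if a bystander (tube rack, spare jar, beaker, tip box, specimen pot, spanner) is moved by more than 30 mm (distance of any of tube_rack_mid, spare_jar_mid, beaker_mid, tip_box_mid, pot_mid, spanner from where it was at the start of the episode above 0.03 m).
It also fails if it takes over 67 s, if anything falls off the work surface, if the arm or the gripper's body presses on something with over 40 N, if the wrist force passes 120 N, or if a joint passes its speed limit or range.

## Working session

There is one attempt and no reset: what is moved stays moved. The work goes in short steps, Python scripts to look and compute and a shell command to move; the robot and the scene stay as the last step left them, time stands still between calls to the robot, and variables do not carry over. Pictures are saved under pics/ and viewed, at most 10 in all, crops included, and the job is handed in when it is done.

```bash
ls; mkdir -p pics; python3 - <<'E'
from bench import arm
import cv2,pickle
d={n:arm.read_camera(n) for n in("scene","top","wrist")}
pickle.dump(d,open("v0.pkl","wb"))
for n in d:
    cv2.imwrite(f"pics/{n}0.png",d[n]["color"])
    print(n,d[n]["R"].round(3).tolist(),d[n]["t"].round(3),d[n]["camera_matrix"].round(1).tolist())
s=arm.sense();print(s)
E
```

```text
pics
scene [[-0.525, 0.851, 0.011], [0.506, 0.323, -0.799], [-0.684, -0.414, -0.601]] [ 0.18  -0.141  1.733] [[480.6, 0.0, 286.0], [0.0, 480.6, 203.4], [0.0, 0.0, 1.0]]
top [[-0.026, -0.999, -0.024], [-0.98, 0.03, -0.198], [0.198, 0.018, -0.98]] [0.078 0.478 1.689] [[471.9, 0.0, 284.4], [0.0, 471.9, 208.8], [0.0, 0.0, 1.0]]
wrist [[0.297, -0.955, -0.002], [-0.922, -0.287, 0.261], [-0.25, -0.076, -0.965]] [-0.674 -0.032  0.377] [[373.0, 0.0, 275.0], [0.0, 373.0, 205.0], [0.0, 0.0, 1.0]]
{'t': 0.15, 'joints': array([-1.30488937e+00,  2.64614986e-01,  1.60513046e+00, -1.43786719e-05,
        1.27373669e+00, -3.68986330e-02]), 'qd': array([ 0.00032483, -0.00228512, -0.00361832, -0.00190154, -0.00048447,
        0.00153395]), 'tau': array([ 5.43501865e-04, -5.15905559e+01, -3.67959380e+01, -1.26024902e-04,
        8.04373616e-03,  4.42571718e-05]), 'eef_pos': array([ 0.2011173 , -0.64369759,  0.23018666]), 'tool_rot': array([-3.10379922e+00, -4.73554478e-01,  3.60338346e-04]), 'ft_force': array([ 0.12245015,  1.03131784, -0.89218753]), 'moment': array([ 0.03118687, -0.01076854, -0.03129205]), 'gripper_force': 0.0, 'finger_gap': 0.0853674716972273}
```

View pics/top0.png

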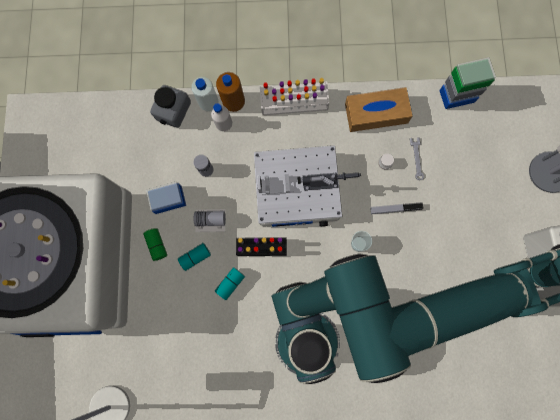

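View pics/scene0.png

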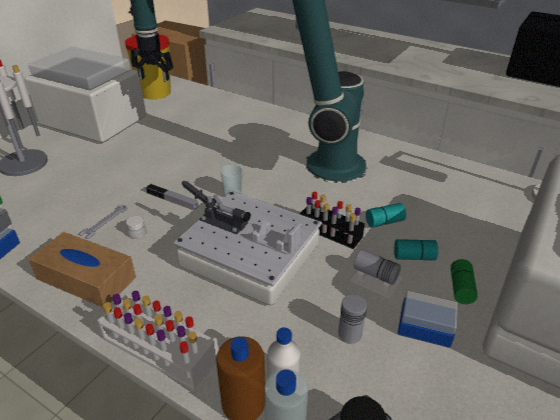

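The top view shows the shaker at (298,185). The steel jar is in the white rest at (209,218), and the lever bar is at (398,208) with its mouth to the left. The stub points right at about (350,176).

Candidates for the jar: steel lying (209,218), standing spare (202,165), turquoise (193,257) and (229,283), green (154,244). I choose (209,218). Candidates for the bar: tube with black sleeve (398,208), spanner (418,158), which I leave alone.

```bash
cat > h.py <<'E'
import numpy as np,cv2,pickle
from scipy.spatial.transform import Rotation as Rot
def cloud(c):
    z=c["z_map"].astype(float);K=c["camera_matrix"];v,u=np.indices(z.shape)
    P=np.stack([(u-K[0,2])/K[0,0]*z,(v-K[1,2])/K[1,1]*z,z],-1)
    W=(P-c["t"])@c["R"];W[z==0]=np.nan
    return W
def ray(c,u,v,h):
    d=c["R"].T@np.linalg.solve(c["camera_matrix"],[u,v,1.]);o=-c["R"].T@c["t"]
    return o+d*(h-o[2])/d[2]
def proj(c,X):
    p=c["camera_matrix"]@(c["R"]@np.asarray(X,float)+c["t"]);return p[:2]/p[2]
E
python3 - <<'E'
from h import *
d=pickle.load(open("v0.pkl","rb"))
c=d["top"];W=cloud(c)
img=c["color"][130:270,160:440]
cv2.imwrite("pics/crop1.png",cv2.resize(img,None,fx=2.8,fy=2.8,interpolation=cv2.INTER_CUBIC))
def rep(n,m):
    ys,xs=np.where(m);P=W[m];P=P[~np.isnan(P[:,0])]
    r=cv2.minAreaRect((P[:,:2]*1000).astype(np.float32))
    print(n,len(P),"med",np.median(P,0).round(3),"rect",np.round(r[0],1),np.round(r[1],1),round(r[2],1),"z",np.percentile(P[:,2],[2,50,98]).round(3))
def box(u0,u1,v0,v1):
    m=np.zeros(W.shape[:2],bool);m[v0:v1,u0:u1]=True;return m
z=W[...,2]
rep("bench",box(350,440,215,225))
rep("platform",box(240,350,140,235)&(z>.085)&(z<.105))
rep("jar",box(185,232,203,233)&(z>.055))
rep("rest",box(185,232,203,233)&(z>.01))
rep("bar",box(365,432,198,218)&(z>.012))
rep("clamp>115",box(240,370,140,235)&(z>.115))
rep("stub",box(341,370,165,190)&(z>.12))
rep("rack",box(230,292,230,262)&(z>.05))
rep("beaker",box(345,378,228,258)&(z>.02))
rep("spare",box(190,216,150,180)&(z>.09))
rep("pot",box(375,400,148,172)&(z>.03))
E
```

```text
bench 897 med [ 0.435 -0.346  0.001] rect [ 435.4 -346.5] [334.   37.7] 88.4 z [-0.008  0.001  0.01 ]
platform 5321 med [0.55  0.017 0.096] rect [564.4  15.3] [270.8 300.2] 2.8 z [0.088 0.096 0.104]
jar 410 med [0.452 0.341 0.069] rect [452.2 342.8] [112.5  52.2] 88.5 z [0.057 0.069 0.081]
rest 507 med [0.449 0.338 0.067] rect [467.  363.1] [110.5 155.3] 0.6 z [0.011 0.067 0.08 ]
bar 362 med [ 0.476 -0.356  0.024] rect [ 476.  -363.5] [214.2  54.4] 84.6 z [0.014 0.024 0.033]
clamp>115 533 med [ 0.563 -0.044  0.153] rect [565.4 -22.9] [ 63.6 357. ] 2.8 z [0.117 0.153 0.18 ]
stub 99 med [ 0.567 -0.165  0.171] rect [ 566.6 -169.2] [63.7 21.9] 85.3 z [0.154 0.171 0.184]
rack 718 med [0.346 0.153 0.056] rect [345.7 152.6] [181.5  62.3] 88.8 z [0.05  0.056 0.111]
beaker 292 med [ 0.336 -0.194  0.092] rect [ 291.4 -163. ] [ 70.3 212.3] 53.4 z [0.024 0.092 0.793]
spare 202 med [0.651 0.362 0.108] rect [653.  362.4] [53.5 55.5] 54.8 z [0.092 0.108 0.119]
pot 142 med [ 0.655 -0.324  0.048] rect [ 656.6 -324.2] [46.2 46.6] 31.1 z [0.032 0.048 0.057]
```

View pics/crop1.png

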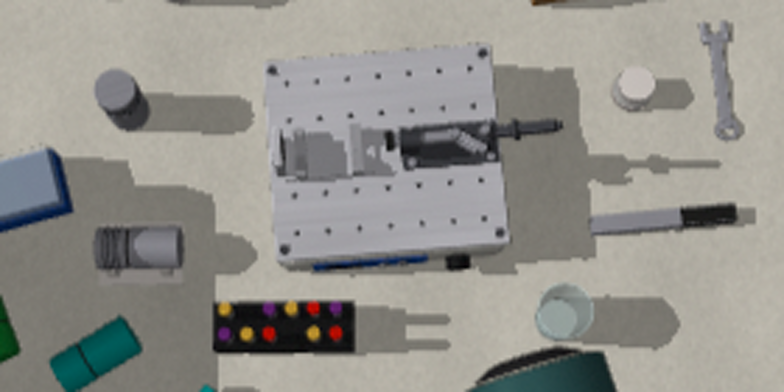

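The crop confirms the steel jar at crop (139,247) in the white rest, and the bar with its mouth at (592,225) and its sleeve at (736,213). The stub tip is at (562,125) and the cradle saddles are around (320,152). I'll move over the bar first, for a close look on the way to the jar.

```bash
cat >> h.py <<'E'
def down(az,pitch=0.):
    """tool pointing down, tool y at azimuth az deg; pitch deg: tool x end tips down"""
    a=np.radians(az);y=np.array([np.cos(a),np.sin(a),0]);x=np.array([-y[1],y[0],0]);z=np.cross(x,y)
    z=np.array([0,0,-1.]);x=np.cross(y,z)
    return np.column_stack([x,y,z])@Rot.from_euler("y",pitch,degrees=True).as_matrix()
def go(s,pos,R,cmd=None):
    p0,R0=cmd if cmd else (s["eef_pos"],Rot.from_rotvec(s["tool_rot"]).as_matrix())
    d=R0.T@(np.asarray(pos)-p0)*100;w=Rot.from_matrix(R0.T@R).as_rotvec(degrees=True)
    print("row",d.round(2).tolist(),w.round(2).tolist(),"n>=",max(np.linalg.norm(d)/4.17,np.linalg.norm(w)/7.16).round(1))
    return d,w
E
python3 - <<'E'
from h import *
from bench import arm
s=arm.sense();print(down(5).round(2).tolist())
go(s,[.50,-.40,.30],down(5))
E
```

```text
[[-0.09, 1.0, 0.0], [1.0, 0.09, 0.0], [0.0, 0.0, -1.0]]
row [35.8, -14.36, -6.95] [-0.09, -0.08, -77.65] n>= 10.8
```

```bash
r='[35.8,-14.4,-7,0,0,-77.65,1]'; python3 -m pendant '[[35.8,-14.4,-7,0,0,-77.65,1],[35.8,-14.4,-7,0,0,-77.65,1],[35.8,-14.4,-7,0,0,-77.65,1],[35.8,-14.4,-7,0,0,-77.65,1],[35.8,-14.4,-7,0,0,-77.65,1],[35.8,-14.4,-7,0,0,-77.65,1],[35.8,-14.4,-7,0,0,-77.65,1],[35.8,-14.4,-7,0,0,-77.65,1],[35.8,-14.4,-7,0,0,-77.65,1],[35.8,-14.4,-7,0,0,-77.65,1],[35.8,-14.4,-7,0,0,-77.65,1],[35.8,-14.4,-7,0,0,-77.65,1],[35.8,-14.4,-7,0,0,-77.65,1],[35.8,-14.4,-7,0,0,-77.65,1],[35.8,-14.4,-7,0,0,-77.65,1],[35.8,-14.4,-7,0,0,-77.65,1]]'
python3 - <<'E'
from h import *
from bench import arm
s=arm.sense();c=arm.read_camera("wrist");pickle.dump((s,c),open("v1.pkl","wb"))
t=arm.read_camera("top");pickle.dump(t,open("t1.pkl","wb"))
cv2.imwrite("pics/w1.png",c["color"])
print(s["eef_pos"],s["joints"].round(3),"rvec",s["tool_rot"])
go(s,[.45,.30,.33],down(-1.5))
E
```

```text
t: 1.48
eef_pos: [0.4993, -0.4007, 0.301]
tool_rot: [-2.125, -2.313, 0.0]
ft_force: [-1.1, -0.0, 0.0]
finger_gap: 0.0851
gripper_force: 0.0
[ 0.49927943 -0.40070133  0.30096359] [-0.715  0.165  1.596 -0.     1.382 -0.8  ] rvec [-2.12507230e+00 -2.31309179e+00  1.27812915e-04]
row [70.24, 1.01, -2.88] [-0.02, -0.02, 6.35] n>= 16.9
```

View pics/w1.png

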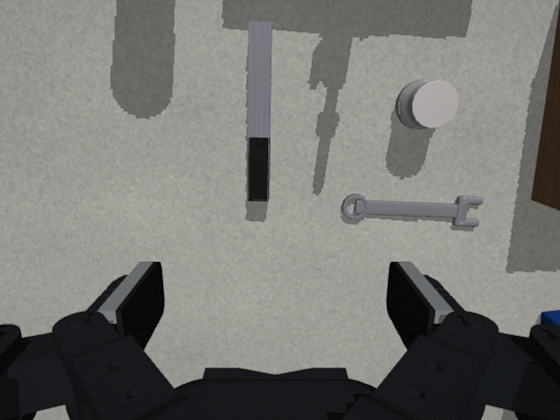

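The wrist view shows the bar with its mouth end at (260,22) and its sleeve end at (258,200). The spanner is at (410,208) and the pot at (432,103), both well clear of the bar. Next I look down on the shaker.

```bash
python3 - <<'E'
from h import *
s,c=pickle.load(open("v1.pkl","rb"))
g=cv2.cvtColor(c["color"],cv2.COLOR_BGR2GRAY).astype(int)
for r in(30,60,90,120,150,180,195):print(r,g[r,238:284].tolist() if r in(60,180) else "")
go(s,[.56,0.0,.40],down(3))
m=ray(c,260,22,.024);e=ray(c,258.5,200,.024);print(m,e,np.linalg.norm(m-e),np.degrees(np.arctan2(*(e-m)[[1,0]])))
E
python3 -m pendant '[[40.4,2.5,-9.9,0,0,2,1],[40.4,2.5,-9.9,0,0,2,1],[40.4,2.5,-9.9,0,0,2,1],[40.4,2.5,-9.9,0,0,2,1],[40.4,2.5,-9.9,0,0,2,1],[40.4,2.5,-9.9,0,0,2,1],[40.4,2.5,-9.9,0,0,2,1],[40.4,2.5,-9.9,0,0,2,1],[40.4,2.5,-9.9,0,0,2,1],[40.4,2.5,-9.9,0,0,2,1],[40.4,2.5,-9.9,0,0,2,1],[40.4,2.5,-9.9,0,0,2,1],[40.4,2.5,-9.9,0,0,2,1]]'
python3 - <<'E'
from h import *
from bench import arm
s=arm.sense();c=arm.read_camera("wrist");pickle.dump((s,c),open("v2.pkl","wb"))
cv2.imwrite("pics/w2.png",c["color"])
go(s,[.45,.30,.33],down(-1.5))
E
```

```text
30 
60 [154, 155, 156, 156, 155, 152, 155, 159, 134, 104, 112, 120, 122, 120, 118, 118, 118, 120, 120, 122, 121, 120, 120, 120, 123, 121, 119, 120, 120, 119, 120, 122, 107, 138, 166, 163, 161, 161, 162, 159, 156, 155, 158, 159, 157, 155]
90 
120 
150 
180 [161, 160, 158, 156, 152, 149, 150, 157, 135, 87, 54, 32, 22, 20, 24, 22, 24, 22, 23, 24, 23, 24, 22, 22, 22, 24, 24, 23, 20, 54, 58, 110, 153, 159, 159, 159, 157, 159, 161, 161, 158, 157, 157, 159, 161, 159]
195 
row [39.42, 9.44, -9.89] [-0.02, -0.02, 1.85] n>= 10.0
[ 0.47223811 -0.25542192  0.024     ] [ 0.48422312 -0.4436129   0.024     ] 0.18857223087789737 -86.35601989975312
t: 2.67
eef_pos: [0.4897, 0.0042, 0.4002]
tool_rot: [2.162, 2.279, -0.001]
ft_force: [-0.8, 0.7, 0.4]
finger_gap: 0.0851
gripper_force: 0.0
row [29.75, -2.4, 7.0] [0.01, 0.04, 4.52] n>= 7.4
```

View pics/w2.png

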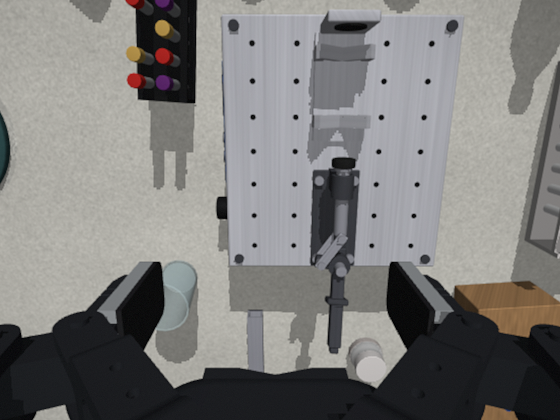

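The wrist view of the shaker shows the stop pad at (352,27), the saddles at rows ~52 and ~121, and the clamp foot at (343,160). The collar is at (337,298) and the stub tip at (334,350). The platform's corner screws are at (233,25), (452,26), (239,259) and (425,259).

```bash
python3 - <<'E'
from h import *
s,c=pickle.load(open("v2.pkl","rb"));g=cv2.cvtColor(c["color"],cv2.COLOR_BGR2GRAY)
ctr=[]
for u,v in((233,25),(452,26),(239,259),(425,259)):
    w=255-g[v-8:v+9,u-8:u+9].astype(float);w=np.clip(w-150,0,None);yy,xx=np.indices(w.shape)
    u2,v2=u-8+(w*xx).sum()/w.sum(),v-8+(w*yy).sum()/w.sum();P=ray(c,u2,v2,.096);ctr.append(P);print("screw",round(u2,1),round(v2,1),P.round(4))
ctr=np.array(ctr);print("ctr",ctr.mean(0).round(4))
dy=(ctr[0]+ctr[1]-ctr[2]-ctr[3])/2;dx=(ctr[1]+ctr[3]-ctr[0]-ctr[2])/2
yaw=np.degrees([np.arctan2(-dy[0],dy[1]),np.arctan2(dx[1],dx[0])]);print("sizes",np.linalg.norm(dx),np.linalg.norm(dy),"yaw",yaw)
a=np.radians(yaw.mean());ey=np.array([-np.sin(a),np.cos(a),0]);ex=np.array([np.cos(a),np.sin(a),0]);O=ctr.mean(0)
def loc(n,u,v,h):
    P=ray(c,u,v,h);print(n,P.round(4),"shaker xy",((P-O)@ex).round(4),((P-O)@ey).round(4))
loc("farsaddle L",316,48,.129);loc("farsaddle R",374,48,.129);loc("near L",314,121,.129);loc("near R",370,121,.129)
loc("stop top front L",328,19,.161);loc("stopR",378,19,.161)
loc("tip",334,351,.177);loc("collar",337,298,.143+.045*.342)
loc("foot",343,159,.150)
v=cv2.resize(c["color"][0:190,290:400],None,fx=4,fy=4,interpolation=cv2.INTER_CUBIC)
w=cv2.resize(c["color"][220:365,290:400],None,fx=4,fy=4,interpolation=cv2.INTER_CUBIC)
o=np.zeros((760//1,880,3),np.uint8);o[:760,:440]=v;o[:580,440:]=w
cv2.imwrite("pics/crop2.png",cv2.resize(o,None,fx=.78,fy=.78))
E
```

```text
screw 233.0 25.1 [0.4368 0.1505 0.096 ]
screw 451.6 25.8 [0.6759 0.1622 0.096 ]
screw 238.7 258.5 [ 0.4501 -0.1246  0.096 ]
screw 424.5 258.8 [ 0.6894 -0.1128  0.096 ]
ctr [0.5631 0.0188 0.096 ]
sizes 0.2394428219923289 0.27538267873799427 yaw [2.78462725 2.80484888]
farsaddle L [0.5263 0.1274 0.129 ] shaker xy -0.0315 0.1102
farsaddle R [0.5858 0.1305 0.129 ] shaker xy 0.0282 0.1104
near L [0.53   0.0542 0.129 ] shaker xy -0.0313 0.0369
near R [0.5904 0.0573 0.129 ] shaker xy 0.0292 0.0371
stop top front L [0.5323 0.1486 0.161 ] shaker xy -0.0243 0.1311
stopR [0.5789 0.151  0.161 ] shaker xy 0.0222 0.1312
tip [ 0.5677 -0.1968  0.177 ] shaker xy -0.0059 -0.2156
collar [ 0.5687 -0.1403  0.1584] shaker xy -0.0021 -0.1592
foot [0.5614 0.0176 0.15  ] shaker xy -0.0018 -0.0012
```

View pics/crop2.png

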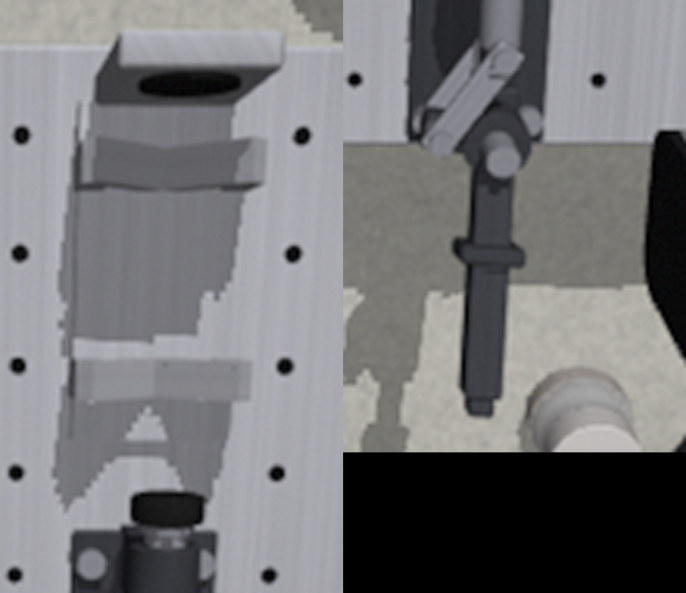

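The V saddles, stop pad, foot, collar and stub tip are clear. Shaker centre is about (0.563,0.019) with yaw 2.8°, and the cradle is about (0.560,0.091). The handle stands at about 0.21 rad. Next is the look at the jar.

```bash
python3 -m pendant '[[29.8,-2.4,7,0,0,4.5,1],[29.8,-2.4,7,0,0,4.5,1],[29.8,-2.4,7,0,0,4.5,1],[29.8,-2.4,7,0,0,4.5,1],[29.8,-2.4,7,0,0,4.5,1],[29.8,-2.4,7,0,0,4.5,1],[29.8,-2.4,7,0,0,4.5,1],[29.8,-2.4,7,0,0,4.5,1],[29.8,-2.4,7,0,0,4.5,1],[29.8,-2.4,7,0,0,4.5,1]]'
python3 - <<'E'
from h import *
from bench import arm
s=arm.sense();c=arm.read_camera("wrist");pickle.dump((s,c),open("v3.pkl","wb"))
W=cloud(c);z=W[...,2]
m=(z>.05)&(z<.09)&(abs(W[...,0]-.452)<.06)&(abs(W[...,1]-.342)<.09)
P=W[m];r=cv2.minAreaRect((P[:,:2]*1000).astype(np.float32));print("jar",len(P),r,np.percentile(P[:,2],[50,98]))
i=c["color"].copy();i[m]=(i[m]*.5+np.array([0,0,127])).astype(np.uint8);cv2.imwrite("pics/w3.png",i)
E
```

```text
t: 3.55
eef_pos: [0.4506, 0.2997, 0.3289]
tool_rot: [2.251, 2.191, -0.005]
ft_force: [-0.2, -1.0, 1.0]
finger_gap: 0.0853
gripper_force: 0.0
jar 5187 ((453.39599609375, 345.2213439941406), (110.2606430053711, 54.59625244140625), 89.3651123046875) [0.06896758 0.07332854]
```

View pics/w3.png

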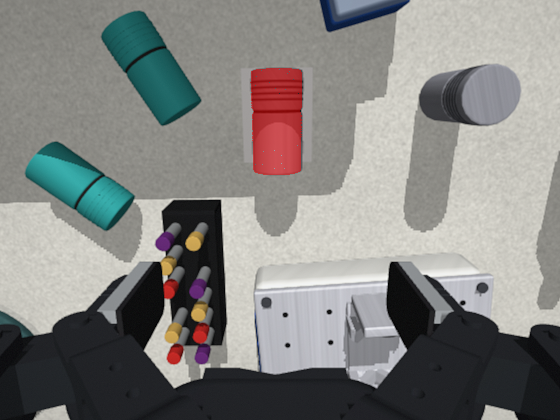

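The jar (mask overlaid in red) is at (277,120) in its rest, with its centre at (0.4534,0.3452) and its axis at 89.4°. It measures 110 mm long, as expected. Now I grasp it.

```bash
python3 - <<'E'
from h import *
from bench import arm
s=arm.sense();R=down(-.6)
go(s,[.4534,.3452,.15],R);go(s,[.4534,.3452,.025],R)
E
```

```text
row [4.63, 0.13, 17.96] [-0.04, 0.09, -1.0] n>= 4.4
row [4.66, 0.14, 30.46] [-0.04, 0.09, -1.0] n>= 7.4
```

```bash
python3 -m pendant '[[4.6,0.1,14,0,0,-1,1],[4.6,0.1,14,0,0,-1,1],[4.6,0.1,14,0,0,-1,1],[4.6,0.1,14,0,0,-1,1],[4.6,0.1,14,0,0,-1,1],[4.6,0.1,17,0,0,-1,1],[4.6,0.1,20,0,0,-1,1],[4.6,0.1,23,0,0,-1,1],[4.6,0.1,26,0,0,-1,1],[4.6,0.1,29,0,0,-1,1],[4.6,0.1,30.5,0,0,-1,1],[4.6,0.1,30.5,0,0,-1,1],[4.6,0.1,30.5,0,0,-1,1],[4.6,0.1,30.5,0,0,-1,-0.2],[4.6,0.1,30.5,0,0,-1,-0.2],[4.6,0.1,30.5,0,0,-1,-0.2],[4.6,0.1,30.5,0,0,-1,-0.2],[4.6,0.1,30.5,0,0,-1,-0.2],[4.6,0.1,30.5,0,0,-1,-0.2],[4.6,0.1,30.5,0,0,-1,-0.2]]' 60; python3 -c "
from bench import arm;s=arm.sense();print(s['ft_force'],s['moment'],s['joints'].round(3))"
```

```text
t: 5.27
eef_pos: [0.4535, 0.3477, 0.0284]
tool_rot: [2.231, 2.211, 0.004]
ft_force: [-3.4, -1.9, 10.1]
finger_gap: 0.0544
gripper_force: 63.1
[-3.42570186 -1.90759516 10.07636249] [-0.36168854  0.5943991  -0.17687008] [0.61  0.277 2.    0.    0.862 0.619]
```

```bash
python3 -m pendant '[[0,0,-1,0,0,0,-0.3],[0,0,-3,0,0,0,-0.3],[0,0,-6,0,0,0,-0.3],[0,0,-9,0,0,0,-0.3],[0,0,-12,0,0,0,-0.3],[0,0,-15,0,0,0,-0.3],[0,0,-18,0,0,0,-0.3],[0,0,-20,0,0,0,-0.3],[0,0,-20,0,0,0,-0.3],[0,0,-20,0,0,0,-0.3]]' 80
python3 - <<'E'
from h import *
from bench import arm
s=arm.sense();c=arm.read_camera("top");pickle.dump((s,c),open("v4.pkl","wb"))
print(s["ft_force"],s["moment"])
W=cloud(c);z=W[...,2];m=(z>.15)&(z<.30)&(abs(W[...,0]-.454)<.08)&(abs(W[...,1]-.346)<.09)
print(np.median(W[m],0) if m.any() else 0, m.sum())
R=down(2.8)
go(s,[.560,.0825,.24],R);go(s,[.560,.0825,.125],R)
E
```

```text
t: 6.1
eef_pos: [0.4525, 0.347, 0.2261]
tool_rot: [2.231, 2.212, 0.003]
ft_force: [1.5, 0.8, -9.4]
finger_gap: 0.0535
gripper_force: 87.0
[ 1.47828783  0.81608398 -9.35725034] [-0.03842158 -0.00677903  0.01612931]
[0.43478027 0.32953245 0.26628948] 175
row [-26.35, 10.97, -1.4] [0.1, -0.06, -3.29] n>= 6.9
row [-26.37, 10.95, 10.1] [0.1, -0.06, -3.29] n>= 7.3
```

```bash
python3 -m pendant '[[0,0,-2,0,0,0,-0.3],[-4,1.6,-2,0,0,-1,-0.3],[-8,3.3,-2,0,0,-2,-0.3],[-12,5,-2,0,0,-3.4,-0.3],[-16,6.6,-2,0,0,-3.4,-0.3],[-20,8.3,-2,0,0,-3.4,-0.3],[-23,9.6,-2,0,0,-3.4,-0.3],[-25,10.4,-2,0,0,-3.4,-0.3],[-26.2,11,-2,0,0,-3.4,-0.3],[-26.2,11,-2,0,0,-3.4,-0.3],[-26.2,11,-2,0,0,-3.4,-0.3],[-26.2,11,-2,0,0,-3.4,-0.3]]'
python3 - <<'E'
from h import *
from bench import arm
s=arm.sense();c=arm.read_camera("wrist");pickle.dump((s,c),open("v5.pkl","wb"))
cv2.imwrite("pics/w5.png",c["color"])
print(s["ft_force"],s["moment"])
R=down(2.8)
go(s,[.560,.084,.135],R);go(s,[.560,.084,.125],R)
E
```

```text
t: 7.15
eef_pos: [0.5587, 0.0848, 0.2434]
tool_rot: [-2.162, -2.275, 0.003]
ft_force: [0.1, 0.4, -7.9]
finger_gap: 0.0538
gripper_force: 87.4
[ 0.07619577  0.36067586 -7.88356675] [ 0.04115418  0.02441535 -0.01237233]
row [-0.09, 0.16, 10.83] [-0.21, -0.05, 0.12] n>= 2.6
row [-0.09, 0.17, 11.83] [-0.21, -0.05, 0.12] n>= 2.8
```

View pics/w5.png

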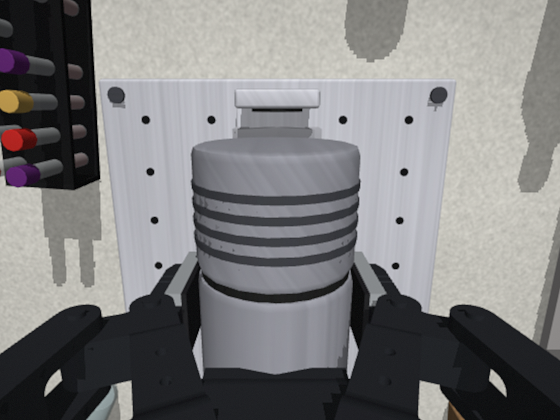

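The jar is held level at (276,200) and lined up with the stop at (277,98). Now I lower it.

```bash
python3 -m pendant '[[-0.1,0.1,3,0,0,0,-0.3],[-0.1,0.1,6,0,0,0,-0.3],[-0.1,0.1,8.5,0,0,0,-0.3],[-0.1,0.1,10,0,0,0,-0.3],[-0.1,0.1,10.7,0,0,0,-0.3],[-0.1,0.1,11.2,0,0,0,-0.3],[-0.1,0.1,11.5,0,0,0,-0.3],[-0.1,0.1,11.7,0,0,0,-0.3],[-0.1,0.1,11.7,0,0,0,-0.3],[-0.1,0.1,11.7,0,0,0,-0.3]]'
python3 -c "
from bench import arm;s=arm.sense();print(s['ft_force'],s['moment'])"
```

```text
t: 8.03
eef_pos: [0.5621, 0.0832, 0.1296]
tool_rot: [2.163, 2.276, 0.003]
ft_force: [-0.7, -0.3, -8.6]
finger_gap: 0.0537
gripper_force: 87.3
[-0.72839562 -0.32460976 -8.63019234] [-0.02324327  0.04595182  0.02930422]
```

```bash
python3 -m pendant '[[0,0.1,0.2,0,0,0,-0.3],[0,0.1,0.4,0,0,0,-0.3],[0,0.1,0.4,0,0,0,-0.3]]'
python3 -c "
from bench import arm;s=arm.sense();print(s['ft_force'],s['moment'])"
```

```text
t: 8.28
eef_pos: [0.5627, 0.0831, 0.1287]
tool_rot: [2.164, 2.277, 0.002]
ft_force: [-10.7, -1.3, 11.5]
finger_gap: 0.0537
gripper_force: 89.7
[-10.70405786  -1.29395454  11.46236176] [-0.08934694  1.47534139  0.11643317]
```

The jar touched the +x flank of the V, so I shift −x and try again.

```bash
python3 -m pendant '[[0,0,-0.3,0,0,0,-0.3],[0,-0.2,-0.3,0,0,0,-0.3],[0,-0.35,-0.2,0,0,0,-0.3],[0,-0.35,-0.1,0,0,0,-0.3],[0,-0.35,0,0,0,0,-0.3],[0,-0.35,0,0,0,0,-0.3]]'
python3 -c "
from bench import arm;s=arm.sense();print(s['ft_force'],s['moment'])"
```

```text
t: 8.78
eef_pos: [0.5595, 0.0828, 0.1257]
tool_rot: [2.163, 2.277, 0.002]
ft_force: [-2.7, -1.2, 4.0]
finger_gap: 0.0538
gripper_force: 88.7
[-2.74745655 -1.20727711  4.00371679] [-0.06261555  0.4622427   0.2345774 ]
```

```bash
python3 -m pendant '[[0,-0.07,0,0,0,0,-0.3],[0,-0.07,0,0,0,0,0.3],[0,-0.07,0,0,0,0,0.5],[0,-0.07,0,0,0,0,0.7],[0,-0.07,0,0,0,0,1],[0,-0.07,0,0,0,0,1],[0,-0.07,0,0,0,0,1],[0,-0.07,0,0,0,0,1]]'
python3 -m pendant '[[0,0,-2,0,0,0,1],[0,0,-5,0,0,0,1],[0,0,-9,0,0,0,1],[0,0,-13,0,0,0,1],[-2,0,-17,0,0,0,1],[-5,0,-20,0,0,0,1],[-5,0,-22,0,0,0,1],[-5,0,-22,0,0,0,1],[-5,0,-22,0,0,0,1]]'
python3 - <<'E'
from h import *
from bench import arm
s=arm.sense();c=arm.read_camera("wrist");pickle.dump((s,c),open("v6.pkl","wb"))
W=cloud(c);z=W[...,2];m=(z>.150)&(z<.19)&(abs(W[...,0]-.56)<.035)&(W[...,1]>.02)&(W[...,1]<.143)
P=W[m];r=cv2.minAreaRect((P[:,:2]*1000).astype(np.float32));print("jar",len(P),r,np.percentile(P[:,2],[50,95,98]))
i=c["color"].copy();i[m]=(i[m]*.5+np.array([0,0,127])).astype(np.uint8);cv2.imwrite("pics/w6.png",i)
go(s,[.50,-.25,.30],down(3.5))
E
```

```text
t: 9.45
eef_pos: [0.5578, 0.0828, 0.1241]
tool_rot: [-2.164, -2.277, 0.0]
ft_force: [-0.1, 1.2, -0.3]
finger_gap: 0.0854
gripper_force: 0.0
t: 10.2
eef_pos: [0.5614, 0.0325, 0.3464]
tool_rot: [2.164, 2.274, 0.005]
ft_force: [-0.1, 0.1, -0.8]
finger_gap: 0.0855
gripper_force: 0.0
jar 7772 ((559.6978149414062, 80.5013198852539), (53.76276397705078, 110.05032348632812), 2.6851744651794434) [0.16613846 0.16972841 0.17014774]
row [-27.91, -7.56, 4.6] [0.24, -0.01, -0.65] n>= 7.0
```

View pics/w6.png

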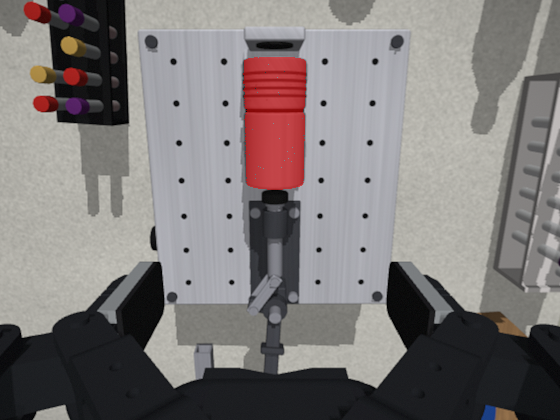

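The jar (red) lies in both saddles at (275,122), between the foot and the stop. Its centre is at (0.5597,0.0805), about −11 mm in the cradle frame, with its top at 0.170. Next, the bar.

```bash
python3 - <<'E'
from h import *
from bench import arm
s,c=pickle.load(open("v1.pkl","rb"))
m=ray(c,259.2,22,.024);e=ray(c,257.4,200,.024);print(m,e,(m+e)/2,np.degrees(np.arctan2(*(e-m)[[1,0]])))
# second view: top camera
t=pickle.load(open("t1.pkl","rb"))
a=np.degrees(np.arctan2(*(e-m)[[1,0]]))+90
for n,x in(("mouth",m),("end",e)):print(n,proj(t,x))
g=cv2.cvtColor(t["color"],cv2.COLOR_BGR2GRAY)
s=arm.sense();M=(m+e)/2;R=down(a);print(a,M)
go(s,[M[0],M[1],.15],R);go(s,[M[0],M[1],.006],R)
E
```

```text
[ 0.47142006 -0.25549018  0.024     ] [ 0.48295351 -0.44371903  0.024     ] [ 0.47718678 -0.3496046   0.024     ] -86.4936674377875
mouth [370.54224224 209.65197152]
end [421.15049532 205.07092862]
3.5063325622125063 [ 0.47718678 -0.3496046   0.024     ]
row [-37.79, -10.24, 19.41] [0.02, -0.02, -0.63] n>= 10.5
row [-37.79, -10.25, 33.81] [0.02, -0.02, -0.63] n>= 12.4
```

```bash
python3 -m pendant '[[-37.8,-10.3,0,0,0,-0.6,1],[-37.8,-10.3,0,0,0,-0.6,1],[-37.8,-10.3,0,0,0,-0.6,1],[-37.8,-10.3,0,0,0,-0.6,1],[-37.8,-10.3,0,0,0,-0.6,1],[-37.8,-10.3,0,0,0,-0.6,1],[-37.8,-10.3,8,0,0,-0.6,1],[-37.8,-10.3,16,0,0,-0.6,1],[-37.8,-10.3,19.4,0,0,-0.6,1],[-37.8,-10.3,19.4,0,0,-0.6,1],[-37.8,-10.3,19.4,0,0,-0.6,1],[-37.8,-10.3,19.4,0,0,-0.6,1],[-37.8,-10.3,19.4,0,0,-0.6,1],[-37.8,-10.3,22,0,0,-0.6,1],[-37.8,-10.3,25,0,0,-0.6,1],[-37.8,-10.3,28,0,0,-0.6,1],[-37.8,-10.3,31,0,0,-0.6,1],[-37.8,-10.3,33,0,0,-0.6,1],[-37.8,-10.3,33.6,0,0,-0.6,1],[-37.8,-10.3,33.6,0,0,-0.6,1]]'; python3 - <<'E'
from h import *
from bench import arm
s=arm.sense();print(s["eef_pos"],s["ft_force"]);go(s,[.4772,-.3496,.006],down(3.5))
E
```

```text
t: 11.92
eef_pos: [0.475, -0.3473, 0.0057]
tool_rot: [-2.148, -2.285, 0.0]
ft_force: [-0.2, -0.2, 0.9]
finger_gap: 0.0853
gripper_force: 0.0
[ 0.47504414 -0.34733598  0.00574746] [-0.19566137 -0.20690984  0.91841745]
row [-0.24, 0.2, -0.03] [-0.25, -0.24, 0.05] n>= 0.1
```

```bash
python3 -m pendant '[[-0.2,0.2,-0.1,0,0,0,1],[-0.2,0.2,-0.1,0,0,0,0],[-0.2,0.2,-0.1,0,0,0,-0.4],[-0.2,0.2,-0.1,0,0,0,-0.8],[-0.2,0.2,-0.1,0,0,0,-0.8],[-0.2,0.2,-0.1,0,0,0,-0.8],[-0.2,0.2,-0.1,0,0,0,-0.8],[-0.2,0.2,-0.1,0,0,0,-0.8]]' 60; python3 -m pendant '[[0,0,0,0,0,0,-0.9],[0,0,0,0,0,0,-0.9],[0,0,-2,0,0,0,-0.9],[0,0,-5,0,0,0,-0.9],[0,0,-9,0,0,0,-0.9],[0,0,-13,0,0,0,-0.9],[0,0,-17,0,0,0,-0.9],[0,0,-21,0,0,0,-0.9],[0,0,-24,0,0,0,-0.9],[0,0,-24,0,0,0,-0.9],[0,0,-24,0,0,0,-0.9]]' 110
python3 - <<'E'
from h import *
from bench import arm
s=arm.sense();c=arm.read_camera("wrist");t=arm.read_camera("top");sc=arm.read_camera("scene");pickle.dump((s,c,t,sc),open("v7.pkl","wb"))
print(s["eef_pos"],s["ft_force"],s["moment"],s["joints"].round(3))
v=cv2.resize(sc["color"][90:300,110:330],None,fx=2.4,fy=2.4,interpolation=cv2.INTER_CUBIC)
cv2.imwrite("pics/w7.png",cv2.hconcat([cv2.resize(c["color"],None,fx=.5,fy=.5)[:,:270],cv2.resize(v,(220,210))]))
cv2.imwrite("pics/w7c.png",c["color"])
E
```

```text
t: 12.58
eef_pos: [0.479, -0.3522, 0.0103]
tool_rot: [2.152, 2.288, -0.0]
ft_force: [-2.1, 1.1, 5.6]
finger_gap: 0.0222
gripper_force: 61.1
t: 13.5
eef_pos: [0.4796, -0.3523, 0.2508]
tool_rot: [2.15, 2.285, 0.001]
ft_force: [0.2, 0.2, -5.6]
finger_gap: 0.021
gripper_force: 109.2
[ 0.47960379 -0.35231818  0.2508453 ] [ 0.20690144  0.19876935 -5.64024863] [ 0.04997285 -0.01328935 -0.00310115] [-0.676  0.1    1.76   0.     1.278 -0.737]
```

View pics/w7c.png

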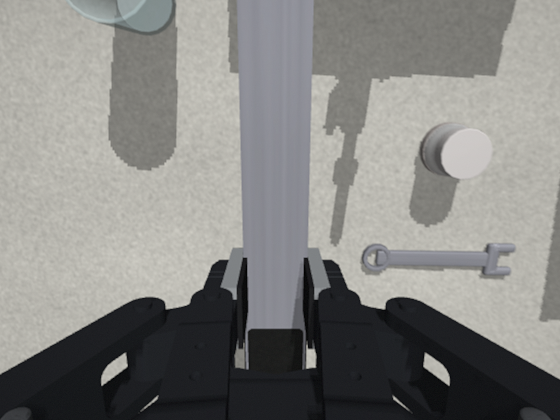

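The bar is held firmly at (275,200), with its sleeve boundary at about row 330 and its mouth beyond the top of the image. I have used all 10 pictures, so the rest is numeric. I fit the bar's pose in the hand and the stub's pose.

```bash
python3 - <<'E'
from h import *
s,c,t,sc=pickle.load(open("v7.pkl","rb"))
R=Rot.from_rotvec(s["tool_rot"]).as_matrix();p=s["eef_pos"]
W=cloud(c);T=(W-p)@R   # tool coords
g=cv2.cvtColor(c["color"],cv2.COLOR_BGR2GRAY).astype(int)
m=(abs(T[...,1])<.016)&(abs(T[...,2]+.012)<.012)&(T[...,0]>.0)
P=T[m];print("bar pts",len(P),"x range",P[:,0].min(),P[:,0].max())
A=np.c_[P[:,0],P[:,1],np.ones(len(P))];k=np.linalg.lstsq(A,P[:,2],rcond=None)[0];print("top plane z=",k.round(4),"res",(P[:,2]-A@k).std())
for lo in np.arange(.02,.13,.02):
    q=P[(P[:,0]>lo)&(P[:,0]<lo+.02)]
    if len(q):print(round(lo,2),len(q),"y edges",np.percentile(q[:,1],[1,99]).round(4),"z",np.median(q[:,2]).round(4))
print("row col275:",[(r,g[r,275]) for r in range(318,342,2)])
def rayT(u,v,zt): # tool-plane intersection z=k0 x+k2
    d=R.T@c["R"].T@np.linalg.solve(c["camera_matrix"],[u,v,1.]);o=R.T@(-c["R"].T@c["t"]-p)
    l=(k[0]*o[0]+k[2]-o[2])/(d[2]-k[0]*d[0]);return o+l*d
print("sleeve boundary tool",rayT(275,330,0))
s1,c1=pickle.load(open("v1.pkl","rb"));g1=cv2.cvtColor(c1["color"],cv2.COLOR_BGR2GRAY).astype(int)
print([(r,g1[r,259]) for r in range(130,146)],[(r,g1[r,259]) for r in range(16,28)],[(r,g1[r,256]) for r in range(194,206)])
for r in(22,137.5,200):print(r,ray(c1,258.5,r,.024))
# stub
s2,c2=pickle.load(open("v2.pkl","rb"));W2=cloud(c2)
m=(W2[...,2]>.14)&(W2[...,2]<.2)&(W2[...,1]<-.145)&(W2[...,1]>-.21)&(abs(W2[...,0]-.568)<.025)
Q=W2[m];print("stub",len(Q))
for lo in np.arange(-.205,-.145,.01):
    q=Q[(Q[:,1]>lo)&(Q[:,1]<=lo+.01)]
    if len(q)>5:print(lo.round(3),len(q),"x",q[:,0].min().round(4),q[:,0].max().round(4),"mid",np.round((np.percentile(q[:,0],3)+np.percentile(q[:,0],97))/2,4),"z",np.median(q[:,2]).round(4))
print("ymin",np.percentile(Q[:,1],[0,1,3]))
v,u=np.where(m)
for r in range(296,354,6):print(r,u[v==r].min() if (v==r).any() else 0,u[v==r].max() if (v==r).any() else 0)
E
```

```text
bar pts 20320 x range 3.054608056604677e-06 0.09764338410384617
top plane z= [ 0.0073 -0.0009 -0.0128] res 0.0014072586470279225
0.02 3578 y edges [-0.0113  0.0122] z -0.0123
0.04 4029 y edges [-0.0113  0.0122] z -0.0123
0.06 4546 y edges [-0.0113  0.0122] z -0.0123
0.08 4437 y edges [-0.0112  0.0123] z -0.0123
row col275: [(318, np.int64(139)), (320, np.int64(138)), (322, np.int64(139)), (324, np.int64(139)), (326, np.int64(140)), (328, np.int64(112)), (330, np.int64(28)), (332, np.int64(29)), (334, np.int64(29)), (336, np.int64(30)), (338, np.int64(30)), (340, np.int64(29))]
sleeve boundary tool [-0.01986377  0.00058444 -0.01298435]
[(130, np.int64(118)), (131, np.int64(119)), (132, np.int64(117)), (133, np.int64(119)), (134, np.int64(119)), (135, np.int64(120)), (136, np.int64(123)), (137, np.int64(92)), (138, np.int64(18)), (139, np.int64(22)), (140, np.int64(23)), (141, np.int64(22)), (142, np.int64(25)), (143, np.int64(23)), (144, np.int64(23)), (145, np.int64(22))] [(16, np.int64(101)), (17, np.int64(102)), (18, np.int64(105)), (19, np.int64(104)), (20, np.int64(103)), (21, np
[... 270 characters left out ...]
0, np.int64(46)), (201, np.int64(87)), (202, np.int64(113)), (203, np.int64(109)), (204, np.int64(108)), (205, np.int64(109))]
22 [ 0.47070426 -0.25554991  0.024     ]
137.5 [ 0.47909699 -0.37230245  0.024     ]
200 [ 0.48422312 -0.4436129   0.024     ]
stub 656
-0.205 27 x 0.5616 0.5709 mid 0.5662 z 0.1791
-0.195 109 x 0.5597 0.5736 mid 0.5666 z 0.1786
-0.185 132 x 0.5597 0.5733 mid 0.5665 z 0.1757
-0.175 139 x 0.56 0.5742 mid 0.5671 z 0.1721
-0.165 131 x 0.5603 0.5747 mid 0.5671 z 0.1682
-0.155 118 x 0.5556 0.5745 mid 0.5653 z 0.1652
ymin [-0.19878551 -0.19729871 -0.19568538]
296 327 327
302 0 0
308 329 342
314 328 341
320 328 341
326 328 341
332 327 340
338 327 340
344 327 340
350 328 337
```

```bash
cat >> h.py <<'E'
PIV=np.array([.5692,-.1056,.143]);MT=np.array([.098,.0005,-.0017])
def pose(az,xs,off=(0,0),mt=MT):
    """tool pose with the mouth at stub-frame x = xs, stub pointing outward at azimuth az deg"""
    R=down(az+90,-20);o=-R[:,0]
    M=PIV+o*(.1+xs)+R[:,1]*off[0]-R[:,2]*off[1]
    return M-R@mt,R
def stubf(s,az,mt=MT):
    R=Rot.from_rotvec(s["tool_rot"]).as_matrix();M=s["eef_pos"]+R@mt;Q=down(az+90,-20)
    d=M-(PIV-Q[:,0]*.1);print("mouth in stub frame mm: x %.1f side %.1f up %.1f"%(-d@Q[:,0]*1e3,d@Q[:,1]*1e3,-d@Q[:,2]*1e3),"rot err",Rot.from_matrix(Q.T@R).as_rotvec(degrees=True).round(2))
E
python3 - <<'E'
from h import *
from bench import arm
s=arm.sense()
p,R=pose(-91.6,.05);print(p,R.round(2).tolist());stubf(s,-91.6);go(s,p,R)
E
```

```text
[ 0.562177   -0.33912016  0.22622352] [[0.03, 1.0, -0.01], [0.94, -0.03, -0.34], [-0.34, 0.0, -0.94]]
mouth in stub frame mm: x 76.3 side -93.4 up 47.1 rot err [-0.61 20.22 -5.09]
row [0.59, 8.57, 1.88] [0.61, -20.22, 5.09] n>= 2.9
```

```bash
python3 -m pendant '[[0.1,1.5,0.3,0,-5,1.2,-0.9],[0.2,3,0.7,0.2,-10,2.5,-0.9],[0.4,5,1.2,0.4,-15,3.7,-0.9],[0.6,7,1.6,0.6,-20.2,5.1,-0.9],[0.6,8.6,1.9,0.6,-20.2,5.1,-0.9],[0.6,8.6,1.9,0.6,-20.2,5.1,-0.9],[0.6,8.6,1.9,0.6,-20.2,5.1,-0.9],[0.6,8.6,1.9,0.6,-20.2,5.1,-0.9]]'
python3 - <<'E'
from h import *
from bench import arm
s=arm.sense();stubf(s,-91.6);p,R=pose(-91.6,.02);go(s,p,R)
c={n:arm.read_camera(n) for n in("top","scene","wrist")};pickle.dump((s,c),open("v8.pkl","wb"))
Rm=Rot.from_rotvec(s["tool_rot"]).as_matrix();M=s["eef_pos"]+Rm@MT
tip=PIV-Rm[:,0]*0+ -down(-1.6,-20)[:,0]*.1
top=-down(-1.6,-20)[:,2]
for n in("top","scene"):
    print(n,"mouth top",proj(c[n],M+top*.012).round(1),"tip",proj(c[n],tip+top*.005).round(1))
# depth of bar and stub in the top view: lateral centre and height along y
W=cloud(c["top"]);m=(W[...,2]>.15)&(W[...,2]<.32)&(abs(W[...,0]-.565)<.025)&(W[...,1]<-.145)&(W[...,1]>-.30)
Q=W[m]
for lo in np.arange(-.295,-.145,.015):
    q=Q[(Q[:,1]>lo)&(Q[:,1]<=lo+.015)]
    if len(q)>5:print(lo.round(3),len(q),"x mean",q[:,0].mean().round(4),"z",np.median(q[:,2]).round(4))
E
```

```text
t: 14.32
eef_pos: [0.5628, -0.34, 0.2276]
tool_rot: [2.061, 2.003, -0.364]
ft_force: [0.0, -0.2, -3.9]
finger_gap: 0.0215
gripper_force: 109.3
mouth in stub frame mm: x 51.3 side 0.7 up 0.9 rot err [-0.03 -0.07  0.03]
row [3.13, -0.07, 0.09] [0.03, 0.07, -0.03] n>= 0.8
top mouth top [373.6 171.7] tip [359.1 173.9]
scene mouth top [169.  167.6] tip [182.5 180.2]
-0.295 31 x mean 0.5663 z 0.2199
-0.28 33 x mean 0.5649 z 0.2174
-0.265 29 x mean 0.5682 z 0.2108
-0.16 9 x mean 0.5698 z 0.1675
```

```bash
python3 - <<'E'
from h import *
s,c=pickle.load(open("v8.pkl","rb"))
R=Rot.from_rotvec(s["tool_rot"]).as_matrix();M=s["eef_pos"]+R@MT
for n in("top","scene"):
    I=c[n]["color"];g=cv2.cvtColor(I,cv2.COLOR_BGR2GRAY)
    u0=proj(c[n],M-R[:,0]*.02);u1=proj(c[n],PIV-R[:,0]*.07);d=u1-u0;L=np.hypot(*d);nrm=np.array([-d[1],d[0]])/L
    out=[]
    for k in np.arange(-0.2,1.25,.06):
        q=u0+d*k;o=np.arange(-9,9.1,1)
        out.append(cv2.remap(g,(q[0]+nrm[0]*o).astype(np.float32)[None],(q[1]+nrm[1]*o).astype(np.float32)[None],cv2.INTER_LINEAR)[0].tolist())
    print(n,L.round(1),nrm.round(2),"tip k",((proj(c[n],PIV-R[:,0]*.1)-u0)@d/L**2).round(2),"mouth k",((proj(c[n],M)-u0)@d/L**2).round(2));print("\n".join(" ".join("%3d"%x for x in r) for r in out))
E
```

```text
top 29.5 [-0.11 -0.99] tip k 0.71 mouth k 0.2
 69  68  67  64  61  64  91 131 147 149 149 150 147 137 118 130 174 197 196
 65  60  58  62  64  69  95 132 149 149 149 149 148 143 135 131 146 179 199
 58  60  63  65  64  70  98 137 150 150 151 150 150 148 148 147 145 143 159
 59  61  61  63  62  65  93 134 149 150 151 150 151 148 142 144 160 159 163
 56  58  61  63  64  63  70 105 144 151 150 151 153 163 174 171 167 159 157
 52  58  61  61  61  61  62  86 134 151 151 151 154 165 178 184 184 181 178
 53  55  57  59  59  59  59  73 111 145 152 151 153 162 176 181 179 180 182
 54  55  56  57  57  57  57  66  97 149 182 182 180 178 179 179 180 181 181
 54  58  58  59  58  58  56  58  72 127 178 181 182 180 179 177 178 180 180
104  56  59  58  60  57  56  57  57 108 177 186 185 181 180 180 180 179 178
139  84  63  61  61  59  57  56  56  86 143 177 181 179 179 179 179 177 179
135 128  83  62  64  61  58  57  57  67  99 136 147 143 139 132 129 127 126
113 144 112  60  64  64  60  57  58  60  74 103 123 124 124 124 122 121 122
137 166 137  72  64  65  63  60  58  59  64  93 124 125 125 124 12
[... 2093 characters left out ...]
 150 148 147 147
148 147 147 148 147 145 126  82  58  58  43  55 115 138 146 147 147 150 148
150 148 148 147 147 129  83  56  55  56  42  36  66 126 146 146 147 148 148
149 149 149 149 146 135  83  60  59  57  39  34  66 122 148 148 147 147 148
144 146 146 142 148 137  87  58  56  54  41  34  63 127 145 146 148 148 147
 97  97 101 124 138 129  83  58  56  52  41  35  68 134 144 147 147 148 147
 96  93  94 101 130 131  86  60  57  56  35  33  64 123 145 147 149 148 149
 94  94  92 113 140 138  83  61  57  54  42  35  77 132 147 148 149 150 152
 97  94  96 127 145 130  83  55  58  52  40  35  63 130 149 151 154 153 152
 97  98 109 134 123  99  66  50  55  55  49  39  43  90 125 146 151 152 151
```

The scene view shows the bar and stub centrelines agreeing to within 1 mm, with the tip and mouth at the predicted places. I insert carefully.

```bash
python3 -m pendant '[[1.5,-0.07,0.09,0,0,0,-0.9],[3,-0.07,0.09,0,0,0,-0.9],[4,-0.07,0.09,0,0,0,-0.9],[4.6,-0.07,0.09,0,0,0,-0.9],[4.6,-0.07,0.09,0,0,0,-0.9],[5,-0.07,0.09,0,0,0,-0.9],[5.5,-0.07,0.09,0,0,0,-0.9],[6,-0.07,0.09,0,0,0,-0.9],[6,-0.07,0.09,0,0,0,-0.9]]'
python3 - <<'E'
from h import *
from bench import arm
s=arm.sense();stubf(s,-91.6);print(s["ft_force"],s["moment"])
E
```

```text
t: 15.22
eef_pos: [0.5652, -0.2838, 0.2083]
tool_rot: [2.059, 2.001, -0.361]
ft_force: [0.0, 0.0, -4.5]
finger_gap: 0.0214
gripper_force: 109.3
mouth in stub frame mm: x -8.2 side 1.6 up 1.8 rot err [-0.26 -0.16  0.09]
[ 0.04924328  0.01243616 -4.48690258] [0.40885603 0.00666917 0.00592826]
```

```bash
python3 -m pendant '[[0.3,-0.1,0.1,0,0,0,-0.9],[0.7,-0.1,0.1,0,0,0,-0.9],[1.1,-0.1,0.1,0,0,0,-0.9],[1.5,-0.1,0.1,0,0,0,-0.9],[1.9,-0.1,0.1,0,0,0,-0.9],[1.9,-0.1,0.1,0,0,0,-0.9]]'
python3 - <<'E'
from h import *
from bench import arm
s=arm.sense();stubf(s,-91.6);print(s["ft_force"],s["moment"])
E
```

```text
t: 15.72
eef_pos: [0.5647, -0.2661, 0.2006]
tool_rot: [2.058, 2.001, -0.361]
ft_force: [-0.1, 0.9, -5.0]
finger_gap: 0.021
gripper_force: 109.3
mouth in stub frame mm: x -27.4 side 0.6 up 0.7 rot err [-0.26 -0.16  0.06]
[-0.12556736  0.8920405  -5.01058655] [ 0.48091549 -0.01728647  0.04758367]
```

```bash
python3 -m pendant '[[0.4,-0.05,0.05,0,0,0,-0.9],[0.8,-0.05,0.05,0,0,0,-0.9],[1.2,-0.05,0.05,0,0,0,-0.9],[1.6,-0.05,0.05,0,0,0,-0.9],[2,-0.05,0.05,0,0,0,-0.9],[2.3,-0.05,0.05,0,0,0,-0.9],[2.3,-0.05,0.05,0,0,0,-0.9],[2.3,-0.05,0.05,0,0,0,-0.9]]'
python3 - <<'E'
from h import *
from bench import arm
s=arm.sense();stubf(s,-91.6);print(s["ft_force"],s["moment"],s["joints"].round(2))
sc=arm.read_camera("scene");pickle.dump((s,sc),open("v9.pkl","wb"))
R=down(-1.6,-20);g=cv2.cvtColor(sc["color"],cv2.COLOR_BGR2GRAY)
a=proj(sc,PIV-R[:,0]*.035+-R[:,2]*.0);b=proj(sc,PIV-R[:,0]*.075)
print(a,b,[(int(r*1000),int(cv2.getRectSubPix(g,(1,1),tuple(map(float,proj(sc,PIV-R[:,0]*r-R[:,2]*.004))))[0,0])) for r in np.arange(.025,.09,.0025)])
E
```

```text
t: 16.38
eef_pos: [0.565, -0.2454, 0.1927]
tool_rot: [2.058, 2.0, -0.361]
ft_force: [-0.7, -0.5, -4.8]
finger_gap: 0.0211
gripper_force: 109.3
mouth in stub frame mm: x -49.6 side 0.3 up 0.2 rot err [-0.28 -0.2   0.08]
[-0.71545488 -0.54152428 -4.79306523] [0.42968079 0.01382136 0.00605299] [-0.26  0.13  1.88 -0.39  1.08 -0.06]
[199.83706526 195.3350888 ] [188.95547098 186.76654797] [(25, 57), (27, 57), (30, 59), (32, 61), (34, 59), (37, 55), (39, 52), (42, 53), (44, 55), (47, 54), (49, 58), (52, 77), (54, 116), (57, 134), (59, 134), (62, 135), (64, 136), (67, 134), (69, 134), (72, 134), (74, 133), (77, 133), (79, 135), (82, 135), (84, 134), (87, 134)]
```

```bash
python3 -m pendant '[[0.2,0,0,0,0,0,-0.9],[0.4,0,0,0,0,0,-0.9],[0.4,0,0,0,0,0,-0.9],[0.4,0,0,0,0,0,-0.9]]'
python3 - <<'E'
from h import *
from bench import arm
s=arm.sense();stubf(s,-91.6);print(s["ft_force"])
for az in (-91.6,-105,-120,-135,-150,-165,-180,-190.1):
    p,R=pose(az,-.052);go(s,p,R)
E
```

```text
t: 16.77
eef_pos: [0.565, -0.2418, 0.1914]
tool_rot: [2.058, 2.0, -0.361]
ft_force: [-0.2, -0.2, -4.4]
finger_gap: 0.0214
gripper_force: 109.3
mouth in stub frame mm: x -53.4 side 0.3 up 0.2 rot err [-0.28 -0.2   0.1 ]
[-0.22289632 -0.20003305 -4.40346332]
row [-0.14, -0.02, 0.06] [0.28, 0.2, -0.1] n>= 0.0
row [0.22, -3.21, -0.09] [4.88, 0.16, 12.49] n>= 1.9
row [1.43, -6.56, -0.56] [10.03, 0.12, 26.57] n>= 4.0
row [3.41, -9.47, -1.3] [15.18, 0.08, 40.66] n>= 6.1
row [6.03, -11.73, -2.28] [20.32, 0.03, 54.75] n>= 8.2
row [9.12, -13.18, -3.42] [25.46, -0.02, 68.84] n>= 10.3
row [12.45, -13.74, -4.65] [30.6, -0.07, 82.94] n>= 12.3
row [14.72, -13.58, -5.49] [34.06, -0.11, 92.43] n>= 13.8
```

```bash
cat >> h.py <<'E'
def arc(s,angs,cmd=None):
    p,R=s["eef_pos"],Rot.from_rotvec(s["tool_rot"]).as_matrix()
    for a in angs:
        Z=Rot.from_euler("z",-a,degrees=True).as_matrix();q=PIV+Z@(p-PIV);Q=Z@R
        print(a,(R.T@(q-p)*100).round(2).tolist(),Rot.from_matrix(R.T@Q).as_rotvec(degrees=True).round(1).tolist())
E
python3 - <<'E'
from h import *
from bench import arm
s=arm.sense();arc(s,range(4,30,4))
E
```

```text
4 [0.03, -0.95, -0.02] [1.4, -0.0, 3.8]
8 [0.13, -1.9, -0.06] [2.8, -0.0, 7.5]
12 [0.28, -2.83, -0.12] [4.1, -0.1, 11.3]
16 [0.5, -3.75, -0.2] [5.5, -0.1, 15.0]
20 [0.77, -4.66, -0.31] [6.9, -0.1, 18.8]
24 [1.11, -5.54, -0.44] [8.3, -0.1, 22.5]
28 [1.5, -6.39, -0.59] [9.7, -0.1, 26.3]
```

```bash
python3 -m pendant '[[0.03,-0.95,-0.02,1.4,0,3.8,-0.9],[0.13,-1.9,-0.06,2.8,0,7.5,-0.9],[0.28,-2.83,-0.12,4.1,-0.1,11.3,-0.9],[0.5,-3.75,-0.2,5.5,-0.1,15,-0.9],[0.77,-4.66,-0.31,6.9,-0.1,18.8,-0.9],[1.11,-5.54,-0.44,8.3,-0.1,22.5,-0.9],[1.5,-6.39,-0.59,9.7,-0.1,26.3,-0.9],[1.5,-6.39,-0.59,9.7,-0.1,26.3,-0.9],[1.5,-6.39,-0.59,9.7,-0.1,26.3,-0.9]]'
python3 - <<'E'
from h import *
from bench import arm
s=arm.sense();stubf(s,-119.6);print(s["ft_force"],s["moment"],s["joints"].round(2));arc(s,range(4,30,4))
E
```

```text
t: 17.52
eef_pos: [0.5022, -0.2244, 0.1918]
tool_rot: [2.529, 1.473, -0.445]
ft_force: [0.3, -1.4, -3.9]
finger_gap: 0.0209
gripper_force: 109.3
mouth in stub frame mm: x -53.2 side 1.0 up 0.6 rot err [-0.34 -0.16  0.03]
[ 0.30299689 -1.44370515 -3.87933432] [ 0.1637634  -0.32198483  0.03146067] [-0.25  0.12  1.89 -0.36  1.24  0.4 ]
4 [0.03, -0.95, -0.02] [1.4, -0.0, 3.8]
8 [0.12, -1.9, -0.05] [2.8, -0.0, 7.5]
12 [0.27, -2.84, -0.12] [4.1, -0.1, 11.3]
16 [0.48, -3.76, -0.2] [5.5, -0.1, 15.0]
20 [0.75, -4.67, -0.31] [6.9, -0.1, 18.8]
24 [1.09, -5.55, -0.43] [8.3, -0.1, 22.5]
28 [1.48, -6.41, -0.58] [9.7, -0.2, 26.3]
```

```bash
python3 -m pendant '[[0.03,-0.95,-0.02,1.4,0,3.8,-0.9],[0.12,-1.9,-0.05,2.8,0,7.5,-0.9],[0.27,-2.84,-0.12,4.1,-0.1,11.3,-0.9],[0.4,-3.3,-0.16,4.8,-0.1,13.2,-0.9],[0.5,-3.76,-0.2,5.5,-0.1,15,-0.9],[0.6,-4.2,-0.25,6.2,-0.1,16.9,-0.9],[0.76,-4.67,-0.31,6.9,-0.1,18.8,-0.9],[1.09,-5.55,-0.43,8.3,-0.1,22.5,-0.9],[1.48,-6.41,-0.58,9.7,-0.2,26.3,-0.9],[1.48,-6.41,-0.58,9.7,-0.2,26.3,-0.9],[1.48,-6.41,-0.58,9.7,-0.2,26.3,-0.9]]' 120
python3 - <<'E'
from h import *
from bench import arm
s=arm.sense();stubf(s,-147.6);print(s["ft_force"],s["moment"],s["joints"].round(2));arc(s,range(4,38,4))
E
```

```text
t: 18.43
eef_pos: [0.4568, -0.1818, 0.1922]
tool_rot: [2.871, 0.833, -0.503]
ft_force: [6.3, -9.5, -8.9]
finger_gap: 0.0212
gripper_force: 119.8
mouth in stub frame mm: x -53.6 side 4.9 up 1.4 rot err [-0.76 -0.09  0.16]
[ 6.28138158 -9.46170134 -8.87763103] [-1.5057242  -1.42427653  0.0978364 ] [-0.25  0.11  1.9  -0.27  1.38  0.84]
4 [0.0, -0.95, -0.01] [1.4, -0.1, 3.8]
8 [0.06, -1.89, -0.05] [2.7, -0.1, 7.5]
12 [0.19, -2.83, -0.11] [4.1, -0.2, 11.3]
16 [0.38, -3.76, -0.19] [5.5, -0.2, 15.0]
20 [0.62, -4.67, -0.29] [6.9, -0.3, 18.8]
24 [0.93, -5.55, -0.42] [8.2, -0.3, 22.5]
28 [1.29, -6.42, -0.56] [9.6, -0.4, 26.3]
32 [1.71, -7.25, -0.73] [11.0, -0.4, 30.1]
36 [2.18, -8.05, -0.91] [12.4, -0.5, 33.8]
```

```bash
python3 -m pendant '[[0.03,-0.95,-0.02,1.4,0,3.8,-0.9],[0.12,-1.9,-0.05,2.8,0,7.5,-0.9],[0.27,-2.84,-0.12,4.1,-0.1,11.3,-0.9],[0.5,-3.76,-0.2,5.5,-0.1,15,-0.9],[0.76,-4.67,-0.31,6.9,-0.1,18.8,-0.9],[1.09,-5.55,-0.43,8.3,-0.1,22.5,-0.9],[1.29,-6,-0.5,9,-0.1,24.4,-0.9],[1.48,-6.41,-0.58,9.7,-0.2,26.3,-0.9],[1.7,-6.8,-0.66,10.4,-0.2,28.2,-0.9],[1.7,-6.8,-0.66,10.4,-0.2,28.2,-0.9],[1.7,-6.8,-0.66,10.4,-0.2,28.2,-0.9]]' 120
python3 - <<'E'
from h import *
from bench import arm
s=arm.sense();stubf(s,-177.2);print(s["ft_force"],s["moment"],s["joints"].round(2));d=s["eef_pos"]-PIV;print(np.degrees(np.arctan2(d[1],d[0])));arc(s,(1,2,3,4))
E
```

```text
t: 19.35
eef_pos: [0.4332, -0.1116, 0.1916]
tool_rot: [3.08, 0.064, -0.55]
ft_force: [0.6, -0.2, -4.0]
finger_gap: 0.0208
gripper_force: 120.6
mouth in stub frame mm: x -53.5 side 0.6 up 0.4 rot err [-0.14 -0.25  0.45]
[ 0.57380826 -0.23321335 -4.02342204] [ 0.05174619 -0.41333951  0.01210628] [-0.23  0.1   1.91 -0.1   1.47  1.32]
-177.46307395427513
1 [0.0, -0.24, -0.0] [0.3, -0.0, 0.9]
2 [0.01, -0.48, -0.0] [0.7, -0.0, 1.9]
3 [0.01, -0.71, -0.01] [1.0, -0.0, 2.8]
4 [0.03, -0.95, -0.02] [1.4, -0.0, 3.8]
```

```bash
python3 -m pendant '[[0,-0.24,0,0.3,0,0.9,-0.9],[0,-0.48,0,0.7,0,1.9,-0.9],[0,-0.71,0,1,0,2.8,-0.9],[0,-0.71,0,1,0,2.8,-0.9]]'
python3 - <<'E'
from h import *
from bench import arm
s=arm.sense();stubf(s,-177.2);print(s["ft_force"],s["moment"])
E
```

```text
t: 19.68
eef_pos: [0.4333, -0.1065, 0.1916]
tool_rot: [3.085, -0.022, -0.549]
ft_force: [1.1, -8.7, -6.5]
finger_gap: 0.0209
gripper_force: 120.5
mouth in stub frame mm: x -53.6 side 0.8 up 0.6 rot err [ 0.65 -0.19  3.52]
[ 1.09575849 -8.6818316  -6.48002181] [-1.36788769 -0.72286005  0.11872295]
```

The handle is on its stop: pushing further only builds force. I relax and draw the bar off along the stub.

```bash
python3 -m pendant '[[0,0.35,0,-0.5,0,-1.4,-0.9],[0,0.6,0,-0.9,0,-2.3,-0.9],[0,0.6,0,-0.9,0,-2.3,-0.9],[0,0.6,0,-0.9,0,-2.3,-0.9]]'
python3 - <<'E'
from h import *
from bench import arm
s=arm.sense();stubf(s,-177.2);print(s["ft_force"],s["moment"])
p,R=pose(-177.2,-.02);go(s,p,R)
E
```

```text
t: 20.02
eef_pos: [0.4323, -0.1098, 0.1915]
tool_rot: [3.082, 0.046, -0.552]
ft_force: [-0.7, -0.3, -4.6]
finger_gap: 0.0209
gripper_force: 120.6
mouth in stub frame mm: x -52.8 side -0.2 up -0.1 rot err [ 0.08 -0.32  1.08]
[-0.72770761 -0.27032817 -4.57178838] [-0.0613604  -0.44461629 -0.00579561]
row [-3.27, 0.26, 0.06] [-0.08, 0.32, -1.08] n>= 0.8
```

```bash
python3 -m pendant '[[-0.3,0.1,0,0,0,-0.5,-0.9],[-0.8,0.24,0,0,0,-1,-0.9],[-1.3,0.25,0.02,0,0.2,-1,-0.9],[-1.8,0.25,0.03,0,0.3,-1,-0.9],[-2.3,0.26,0.04,0,0.3,-1,-0.9],[-2.8,0.26,0.05,0,0.3,-1,-0.9],[-3.3,0.26,0.05,0,0.3,-1,-0.9],[-3.3,0.26,0.05,0,0.3,-1,-0.9]]'
python3 - <<'E'
from h import *
from bench import arm
s=arm.sense();stubf(s,-177.2);print(s["ft_force"],s["moment"],s["joints"].round(2))
p,R=pose(-177.2,.02);go(s,p,R)
E
```

```text
t: 20.68
eef_pos: [0.4006, -0.1136, 0.203]
tool_rot: [3.085, 0.073, -0.544]
ft_force: [0.2, 0.1, -4.6]
finger_gap: 0.0204
gripper_force: 120.6
mouth in stub frame mm: x -18.8 side 0.4 up 0.3 rot err [ 0.03 -0.01  0.1 ]
[ 0.18789567  0.070925   -4.61109261] [-0.02545653 -0.38589224 -0.04158575] [-0.25  0.03  1.97 -0.1   1.48  1.3 ]
row [-3.88, -0.02, 0.03] [-0.03, 0.01, -0.1] n>= 0.9
```

```bash
python3 -m pendant '[[-0.8,0,0,0,0,0,-0.9],[-1.6,0,0,0,0,0,-0.9],[-2.4,0,0,0,0,0,-0.9],[-3.2,0,0,0,0,0,-0.9],[-4,0,0,0,0,0,-0.9],[-4.6,0,0,0,0,0,-0.9],[-4.6,0,0,0,0,0,-0.9]]'
python3 - <<'E'
from h import *
from bench import arm
s=arm.sense();stubf(s,-177.2);print(s["ft_force"],s["moment"],s["joints"].round(2))
go(s,s["eef_pos"]+[0.03,0,.12],down(-60));go(s,[.479,-.352,.26],down(3.5));go(s,[.479,-.352,.05],down(3.5))
E
```

```text
t: 21.27
eef_pos: [0.3572, -0.1157, 0.2188]
tool_rot: [3.085, 0.072, -0.544]
ft_force: [-0.5, 0.1, -3.8]
finger_gap: 0.0207
gripper_force: 120.5
mouth in stub frame mm: x 27.3 side 0.5 up 0.4 rot err [0.03 0.01 0.11]
[-0.45155383  0.13142993 -3.81023303] [ 0.07660186 -0.39423214  0.03648977] [-0.28 -0.07  2.03 -0.11  1.51  1.27]
row [-1.29, 0.14, -12.3] [-4.75, 19.61, -27.03] n>= 4.7
row [8.98, 24.17, -7.65] [-15.82, 15.61, -89.8] n>= 12.9
row [16.16, 24.17, 12.09] [-15.82, 15.61, -89.8] n>= 12.9
```

```bash
python3 -m pendant '[[-0.7,0,-2,0,0,0,-0.9],[-2,0,-5.5,0,0,0,-0.9],[-3.4,0,-9.4,0,0,0,-0.9],[-2.5,2,-9.3,-1,1.2,-6,-0.9],[9,24.2,-7.6,-15.8,15.6,-89.8,-0.9],[9,24.2,-7.6,-15.8,15.6,-89.8,-0.9],[9,24.2,-7.6,-15.8,15.6,-89.8,-0.9],[9,24.2,-7.6,-15.8,15.6,-89.8,-0.9],[9,24.2,-7.6,-15.8,15.6,-89.8,-0.9],[9,24.2,-7.6,-15.8,15.6,-89.8,-0.9],[9,24.2,-7.6,-15.8,15.6,-89.8,-0.9],[9,24.2,-7.6,-15.8,15.6,-89.8,-0.9],[9,24.2,-7.6,-15.8,15.6,-89.8,-0.9],[9,24.2,-7.6,-15.8,15.6,-89.8,-0.9],[9,24.2,-7.6,-15.8,15.6,-89.8,-0.9],[9,24.2,-7.6,-15.8,15.6,-89.8,-0.9],[9,24.2,-7.6,-15.8,15.6,-89.8,-0.9],[9,24.2,-7.6,-15.8,15.6,-89.8,-0.9],[9,24.2,-7.6,-15.8,15.6,-89.8,-0.9],[9,24.2,-7.6,-15.8,15.6,-89.8,-0.9]]'
python3 - <<'E'
from h import *
from bench import arm
s=arm.sense();c=arm.read_camera("wrist");pickle.dump((s,c),open("v10.pkl","wb"));print(s["ft_force"],s["moment"])
R=Rot.from_rotvec(s["tool_rot"]).as_matrix();T=(cloud(c)-s["eef_pos"])@R
m=(abs(T[...,1])<.012)&(abs(T[...,2]+.012)<.015)&(T[...,0]>.01)&(T[...,0]<.095);P=T[m]
print("top plane",np.linalg.lstsq(np.c_[P[:,0],np.ones(len(P))],P[:,2],rcond=None)[0].round(4))
go(s,[.479,-.352,.03],down(3.5));go(s,[.479,-.352,.0105],down(3.5))
E
```

```text
t: 22.93
eef_pos: [0.4803, -0.3519, 0.2586]
tool_rot: [-2.153, -2.286, 0.001]
ft_force: [-0.6, 0.4, -4.3]
finger_gap: 0.0206
gripper_force: 120.7
[-0.592202    0.39928034 -4.31006879] [ 0.0261568   0.00589863 -0.00223107]
top plane [ 0.0064 -0.0127]
row [-0.01, -0.09, 22.86] [-0.08, -0.03, -0.09] n>= 5.5
row [-0.01, -0.09, 24.81] [-0.08, -0.03, -0.09] n>= 5.9
```

The bar is still level in the grip. I lower it gently to the bench.

```bash
python3 -m pendant '[[0,0,4,0,0,0,-0.9],[0,0,8,0,0,0,-0.9],[0,0,12,0,0,0,-0.9],[0,0,16,0,0,0,-0.9],[0,0,19,0,0,0,-0.9],[0,0,21.5,0,0,0,-0.9],[0,0,22.9,0,0,0,-0.9],[0,0,23.7,0,0,0,-0.9],[0,0,24.2,0,0,0,-0.9],[0,0,24.5,0,0,0,-0.9],[0,0,24.7,0,0,0,-0.9],[0,0,24.7,0,0,0,-0.9]]'
python3 -c "
from bench import arm;s=arm.sense();print(s['eef_pos'],s['ft_force'],s['moment'])"
```

```text
t: 23.98
eef_pos: [0.4809, -0.3527, 0.0128]
tool_rot: [2.151, 2.288, -0.0]
ft_force: [-0.1, 0.2, -5.0]
finger_gap: 0.0207
gripper_force: 120.6
[ 0.48088739 -0.35270242  0.01283513] [-0.06236572  0.15948675 -5.01406497] [-0.01639602  0.04255028  0.03543357]
```

```bash
python3 -m pendant '[[0,0,0.1,0,0,0,-0.9],[0,0,0.2,0,0,0,-0.9],[0,0,0.3,0,0,0,-0.9],[0,0,0.3,0,0,0,-0.9]]'
python3 -c "
from bench import arm;s=arm.sense();print(s['eef_pos'],s['ft_force'],s['moment'])"
```

```text
t: 24.32
eef_pos: [0.4808, -0.3527, 0.0106]
tool_rot: [2.152, 2.288, -0.0]
ft_force: [-1.4, 1.4, 4.6]
finger_gap: 0.0209
gripper_force: 121.8
[ 0.48080729 -0.35272537  0.01059762] [-1.37251271  1.37022405  4.61789866] [0.26084749 0.35424796 0.01209718]
```

On the bench (contact at the same height as the grasp). I release, retreat upward, and check.

```bash
python3 -m pendant '[[0,0,0,0,0,0,-0.5],[0,0,0,0,0,0,-0.2],[0,0,0,0,0,0,0.3],[0,0,0,0,0,0,1],[0,0,0,0,0,0,1],[0,0,0,0,0,0,1],[0,0,0,0,0,0,1],[0,0,-2,0,0,0,1],[0,0,-5,0,0,0,1],[0,0,-9,0,0,0,1],[0,0,-13,0,0,0,1],[0,0,-18,0,0,0,1],[0,0,-22,0,0,0,1],[0,0,-26,0,0,0,1],[0,0,-30,0,0,0,1],[0,0,-30,0,0,0,1],[0,0,-30,0,0,0,1]]' 20
python3 - <<'E'
from h import *
from bench import arm
s=arm.sense();c=arm.read_camera("wrist");t=arm.read_camera("top");sc=arm.read_camera("scene");pickle.dump((s,c,t,sc),open("v11.pkl","wb"))
W=cloud(c);m=(W[...,2]>.015)&(W[...,2]<.035)&(abs(W[...,0]-.478)<.03)&(W[...,1]<-.24)&(W[...,1]>-.46)
P=W[m];print("bar",len(P),cv2.minAreaRect((P[:,:2]*1000).astype(np.float32)),np.percentile(P[:,2],[5,50,95]))
d=np.polyfit(P[:,1],P[:,2],1);print("tilt",d)
W=cloud(t);e=np.array([-.0489,.9988]);z=W[...,2]
m=(z>.158)&(z<.185)&(abs(W[...,0]-.559)<.035)&(W[...,1]>.02)&(W[...,1]<.143)
P=W[m];print("jar top view",len(P),np.median(P,0),cv2.minAreaRect((P[:,:2]*1000).astype(np.float32)))
old=pickle.load(open("t1.pkl","rb"))["color"];df=cv2.absdiff(old,t["color"]).max(2)
m=(z>.135)&(z<.2)&(W[...,1]<-.085)&(W[...,1]>-.22)&(abs(W[...,0]-.53)<.09)
P=W[m];print("handle",len(P),P[:,:2].min(0) if len(P) else 0,P[:,:2].max(0) if len(P) else 0)
Ws=cloud(sc);z=Ws[...,2];m=(z>.16)&(z<.2)&(abs(Ws[...,1]+.11)<.04)&(Ws[...,0]<.54)&(Ws[...,0]>.42);P=Ws[m];print("stub scene",len(P),P.mean(0),P.min(0),P.max(0))
if len(P):
    k=np.polyfit(P[:,0],P[:,1],1);print("az fit",np.degrees(np.arctan2(-k[0],-1)))
go(s,[.50,-.0,.40],down(3))
E
```

```text
t: 25.73
eef_pos: [0.482, -0.3537, 0.314]
tool_rot: [2.146, 2.282, 0.001]
ft_force: [-0.3, -0.4, 0.7]
finger_gap: 0.0857
gripper_force: 0.0
bar 3461 ((480.91009521484375, -351.1556396484375), (24.65852165222168, 190.90895080566406), 3.2718505859375) [0.02169595 0.02317273 0.02464021]
tilt [-0.00299198  0.02214611]
jar top view 403 [0.55687457 0.08816052 0.16774398] ((557.7804565429688, 82.06282043457031), (51.22456741333008, 119.49858856201172), 0.8489883542060852)
handle 164 [ 0.47463192 -0.12253764] [ 0.5818235  -0.08586431]
stub scene 133 [ 0.50992894 -0.104777    0.1704725 ] [ 0.47599748 -0.11548556  0.16002401] [ 0.53979442 -0.09372657  0.18265375]
az fit -178.96425813193594
row [35.14, 4.02, -8.78] [0.36, 0.34, 0.52] n>= 8.7
```

```bash
python3 -m pendant '[[0,0,-8.8,0,0,0,1],[0,0,-8.8,0,0,0,1],[0,0,-8.8,0,0,0,1],[35,4,-8.8,0,0,0.5,1],[35,4,-8.8,0,0,0.5,1],[35,4,-8.8,0,0,0.5,1],[35,4,-8.8,0,0,0.5,1],[35,4,-8.8,0,0,0.5,1],[35,4,-8.8,0,0,0.5,1],[35,4,-8.8,0,0,0.5,1],[35,4,-8.8,0,0,0.5,1],[35,4,-8.8,0,0,0.5,1],[35,4,-8.8,0,0,0.5,1],[35,4,-8.8,0,0,0.5,1],[35,4,-8.8,0,0,0.5,1]]'
python3 - <<'E'
from h import *
from bench import arm
s=arm.sense();c=arm.read_camera("wrist");pickle.dump((s,c),open("v12.pkl","wb"))
W=cloud(c);z=W[...,2]
m=(z>.150)&(z<.19)&(abs(W[...,0]-.56)<.035)&(W[...,1]>.025)&(W[...,1]<.16)
P=W[m];a=np.radians(2.8);O=np.array([.5631,.0188]);X=(P[:,:2]-O)@np.array([[np.cos(a),-np.sin(a)],[np.sin(a),np.cos(a)]])
print("jar+stop",len(P),X.min(0),X.max(0),np.percentile(P[:,2],[50,95]))
q=X[P[:,2]>.163];h=np.histogram(q[:,1],bins=np.arange(0,.15,.005));print(list(zip(h[1].round(3),h[0])))
print("z>.164 y range",q[:,1].min(),q[:,1].max(),"x mid",(np.percentile(q[:,0],2)+np.percentile(q[:,0],98))/2)
m=(z>.145)&(z<.19)&(W[...,0]<.535)&(W[...,0]>.44)&(abs(W[...,1]+.11)<.04);P=W[m]
print("stub",len(P),P.min(0),P.max(0));k=np.polyfit(P[:,0],P[:,1],1);print("az",np.degrees(np.arctan2(-k[0],-1)))
E
```

```text
t: 27.13
eef_pos: [0.4984, -0.001, 0.3953]
tool_rot: [-2.161, -2.278, 0.004]
ft_force: [-0.1, -0.9, 0.0]
finger_gap: 0.0851
gripper_force: 0.0
jar+stop 7437 [-0.0274577   0.00646548] [0.02665548 0.1394963 ] [0.16509906 0.169655  ]
[(np.float64(0.0), np.int64(0)), (np.float64(0.005), np.int64(0)), (np.float64(0.01), np.int64(0)), (np.float64(0.015), np.int64(78)), (np.float64(0.02), np.int64(204)), (np.float64(0.025), np.int64(173)), (np.float64(0.03), np.int64(177)), (np.float64(0.035), np.int64(209)), (np.float64(0.04), np.int64(179)), (np.float64(0.045), np.int64(181)), (np.float64(0.05), np.int64(215)), (np.float64(0.055), np.int64(181)), (np.float64(0.06), np.int64(220)), (np.float64(0.065), np.int64(194)), (np.float64(0.07), np.int64(208)), (np.float64(0.075), np.int64(216)), (np.float64(0.08), np.int64(173)), (np.float64(0.085), np.int64(214)), (np.float64(0.09), np.int64(219)), (np.float64(0.095), np.int64(227)), (np.float64(0.1), np.int64(223)), (np.float64(0.105), np.int64(227)), (np.float64(0.11), np.int64(240)), (np.float64(0.115), np.int64(224)), (np.float64(0.12), np.int64(219)), (np.float64(0.125), np.int64(63)), (np.float64(0.13), np.int64(0)), (np.float64(0.135), np.int64(0)), (np.float64(0.14), np.int64(0))]
z>.164 y range 0.017734347149775447 0.12720509750241507 x mid -0.0004886898693049375
stub 974 [ 0.47508985 -0.11868516  0.14542189] [ 0.53490081 -0.09521705  0.18146243]
az -176.16312391468728
```

```bash
python3 -c "
from bench import arm;print(arm.job_done())"
```

```text
the job is handed in; nothing more can be done
None
```

I handed the job in at about 27 s. My last camera measurements put the jar within about 1 mm of its clamped place, the handle against its stop past the dead point, and the bar flat on the bench clear of the shaker, but the judge returned no verdict.

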